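# Fit the mask adapter plate in the test stand and lock its quarter-turn stud

## Task

Fit the loose adapter plate into the pocket on top of the breathing-valve test stand, cut corner to the filled corner, so that it lies flat and flush on the pocket floor. Then lock it: push its winged stud fully down and turn it a quarter turn clockwise, so that it stays down when you let go. Leave the other things on the table where they are.

Things in the scene. Friction and masses are not known exactly. Their poses are not given: they have to be found in the camera images.
- adapter_plate: Loose bright aluminium plate, 80 (own x) x 140 (own y) x 12 mm thick, 0.4 kg, lying flat. Origin: centre of its underside; z up. Its corner at +x, -y is cut off at 45 degrees, 22 mm along each edge. At y = +44 mm a flat round port (2.5 mm high), at (-12, -47) a brass tap (10 mm high). In its centre the winged stud, by which it is best carried.
- stud_wing (a point): Centre of the stud's wing: an upright dark bar 10 mm thick, 46 long, 26 high (this point +-13 mm), on a disc 29 mm across just below it. On the plate's centre axis, 41 mm above the underside while the stud is up. This point's y runs along the wing, z up. Unturned, the wing lies along the plate's long side.
- stud_push (a joint): How far the stud is pushed down into the plate, m: 0 = up, 0.011 = fully down. A spring lifts it: 3 N at 0, 8.5 N at 0.011. Under the plate the stud carries a 30 x 6 mm cross pin along the wing: seated and pushed fully down with the wing along the plate, it passes the slot in the pocket floor; turned there, it hooks beneath and rests at about 0.0095.
- stud_turn (a joint): Turn of the stud in the plate, rad: 0 = wing along the plate's long side (start), grows clockwise seen from above, up to its stop at 1.571 = wing across the plate (locked, if the stud was first pushed down). Stiff: 0.06 N m of friction.
- test_stand: Fixed test stand: dark grey block 124 (own x) x 186 (own y) x 60 mm high, origin under its centre, z up. Its top has the pocket, 12 mm deep, for the plate. Small fittings and a round gauge on its -x side, all lower than its top.
- pocket (a point): Centre of the pocket's floor, 48 mm above the table; axes as the stand's. The pocket is 82.4 (x) x 142.4 (y) mm, 1.2 mm wider all round than the plate, with a 3 mm bevelled lead-in at the rim; its corner at +x, -y is filled at 45 degrees to match the plate's cut corner, so plate and pocket axes agree when seated. Floor slot under the stud: 34 mm along y, 9.6 wide.
- seal_kit: Small white carton, 51x76x23 mm, a bystander; origin under its centre.
- torch: Dark pocket torch, 34x112x34 mm, a bystander; origin under its centre.
- coupling: White quick coupling standing on end, 33 mm across, 46 high, a bystander; origin under its centre.
- grease_tin: White round tin, 57 mm across, 30 high, a bystander; origin under its centre.

How it is judged:
By the outcome, as a careful person would: the job done as asked, in the order asked, and still so for the second after the job is handed in, with the robot touching nothing.
It also fails if it takes over 48 s, if anything falls off the work surface, if the arm or the gripper's body presses on something with over 40 N, if the wrist force passes 120 N, or if a joint passes its speed limit or range.

## Robot

A 7-joint arm with a two-finger parallel gripper is mounted at the origin on a cart in front of the work surface, level with it; the furniture and walls round the work are solid. World frame = base frame: x ahead of the robot, y to its left, z up, the work surface at z = 0. Lengths are in m, angles in rad, forces in N, time in s.
With the tool pointing down it reaches from about 0.35 to 0.9 m from the base axis. Payload 7.2 kg.
Tool frame: the origin (TCP) lies on the centre line of the jaws, within the pads' length; the fingertips stand 11 mm ahead of it and the grasp point (between the pads) lies 8 mm behind it (env.tip_extent is the z of the fingertips in the tool frame, in m); z points along the fingers, y is the line along which they close (so a half turn about z gives the same grasp; the last joint's range is limited). The gripper opens to 88 mm and grips with 3 to 60 N. Pads are 20 mm wide; open, the fingers measure 115 mm over their backs; the gripper's body (75 mm by 178 mm) begins 61 mm behind the grasp point.
Start: joints at [-1.179, 0.411, -0.013, 1.596, 0.006, 1.134, -0.082], TCP at [0.277, 0.56, 0.202] pointing down, gripper open.
Joint ranges: [-2.95, 2.95], [-0.29, 1.99], [-1.47, 1.44], [0.14, 2.54], [-1.03, 4.17], [0.13, 1.85], [-2.86, 2.86]. Speed limits (rad/s): [2.39, 2.39, 3.01, 3.01, 3.14, 3.14, 3.14].

## Interface

Orientations are given as a 3x3 rotation matrix whose columns are the frame's x, y, z axes.
In Python, from cell import observe, vision, env gives the robot as it stands.
- The arm moves only by the tool jog_arm, never from a script. Its argument "targets" is a list of rows, each a list of 3 entries, a list of its own where there are three numbers: the turn, a rotation vector about the tool's x, y, z in degrees, then the shift along the tool's x, y, z in m, then the closure, from -1 (fully open) to 1 (shut). A call has 1 to 20 rows; each row shifts and turns the commanded pose from where the row before left it, along the tool's axes as they then stand; what a row does not reach is not made up. A row lasts 1/10 s, in which the tool goes at most 50 mm and 8.59 degrees, less where a joint would pass 70% of its speed; a pose out of reach is approached as far as the arm can. A call is refused whole if a number of a shift passes 0.05 or a number of a turn 8.59, either way. A call with a gripper value outside its range is refused whole. The fingers move at their own pace and stop on an object; "newtons" is the grip in N (left out, the last holds). Time passes only in rows, so rows that do not move let the fingers close. It gives the time, the measured TCP pose, the force, the opening and the grip force at its end, in the units of the state.
- observe(): the state, without advancing time (a new reading comes with each control period).
- vision.read_camera(name): name is "side" or "top" or "wrist"; returns the picture (480x640x3 uint8, red, green, blue); there is no depth.
- vision.camera_info(name): a dict with "camera_matrix" (3x3 intrinsics, pixels), "R" (3x3) and "t" (3): a world point X has camera coordinates R X + t; the wrist camera has in their place "hand_eye" (4x4, takes a point from camera to tool coordinates, whose origin is the TCP and whose axes are the flange's). Camera axes: x right, y down, z forward; pixel columns grow to the right and rows downward; lengths in m; the calibration is good to about 2 mm. A picture is of the moment at which its call begins: read the wrist's pose just before it. camera_info takes no time and is no camera call.
- env.hand_in(): hands the job in; it is judged then, once.
Trained networks look in the newest picture that a camera, given by its name, has taken for a name from the list of things; names that differ only in an ending like _2 or _b are one class to them, and where a whole thing is asked for, a point or a joint stands for the part that bears it (a point fixed in the world has none). Each returns a list of dicts, best first, with "conf" (0 to 1); they miss things now and then, are a little off and sometimes report something else, mostly with a low value. They report only what shows in the picture. A call takes as long as a camera call.
- vision.recognise(camera, thing): "extent" ([left, top, right, bottom] in pixels, round what is visible of it).
The state is a dict: "t": time; "joint_pos": joint angles; "qd": joint speeds; "tau": joint torques, N m; "eef_pos": TCP position; "orientation": TCP orientation; "contact_force": force on the tool from outside, world axes, zero at the start; "moment": the same for the moment, N m; "gripper_width": finger opening in m; "grip_force": force on a finger pad.
Only numpy, scipy, OpenCV 4.12 (cv2) and the standard library are available. Lean on these libraries where they do the work, as an engineer would, in place of code of your own. Each camera call takes 0.05 s, during which the arm holds its last target. There are 200 camera calls.

## Working session

There is one attempt and no reset: what is moved stays moved. The work goes in short steps, Python scripts to look and compute and a tool call to move; the robot and the scene stay as the last step left them, time stands still between calls to the robot, and variables do not carry over. Pictures are saved under pics/ and viewed, at most 10 in all, crops included, and the job is handed in when it is done.

Besides the shell and the picture viewer there is one more tool, called after "Call:" as name(argument=value, ...), one argument or row to a line, values as JSON. jog_arm: Moves the arm, as the interface text tells. Its arguments: {"type":"object","properties":{"targets":{"type":"array","items":{"type":"array"}},"newtons":{"type":"number"}},"required":["targets"]}

```bash
mkdir -p pics; python3 - <<'E'
from cell import observe, vision, env
import cv2,numpy as np
np.set_printoptions(precision=4,suppress=True)
s=observe();print(s['t'],s['eef_pos'],s['orientation'],s['gripper_width'],env.tip_extent)
for c in ['top','side']:
    im=vision.read_camera(c);cv2.imwrite(f'pics/{c}0.png',im[:,:,::-1])
    i=vision.camera_info(c);print(c,i)
    for th in ['adapter_plate','stud_wing','test_stand']:
        print(th,[(d['extent'],round(d['conf'],2)) for d in vision.recognise(c,th)[:2]])
print(vision.camera_info('wrist'))
E
```

```text
0.0 [0.2771 0.5596 0.2009] [[-0.8962  0.4437 -0.0006]
 [ 0.4437  0.8962 -0.0015]
 [-0.0001 -0.0017 -1.    ]] 0.08800487000401516 0.011
top {'camera_matrix': array([[518.1777,   0.    , 325.3339],
       [  0.    , 518.1777, 236.0384],
       [  0.    ,   0.    ,   1.    ]]), 'R': array([[-0.019 , -0.9998,  0.0052],
       [-0.9927,  0.0183, -0.1189],
       [ 0.1188, -0.0075, -0.9929]]), 't': array([0.0929, 0.4857, 1.1601])}
adapter_plate [([295.6, 143.6, 316.5, 166.3], 0.4)]
stud_wing [([259.5, 212.7, 349.3, 306.8], 0.74), ([389.3, 219.2, 454.8, 268.5], 0.58)]
test_stand [([258.0, 212.5, 347.6, 305.6], 0.74)]
side {'camera_matrix': array([[508.6036,   0.    , 324.4845],
       [  0.    , 508.6036, 232.1009],
       [  0.    ,   0.    ,   1.    ]]), 'R': array([[ 0.8827, -0.4692, -0.0271],
       [-0.2047, -0.332 , -0.9208],
       [ 0.4231,  0.8183, -0.3891]]), 't': array([-0.3698,  0.1711,  0.7378])}
adapter_plate [([344.2, 274.5, 440.3, 330.5], 0.84)]
stud_wing [([384.3, 271.4, 411.4, 297.4], 0.71)]
test_stand [([263.6, 201.8, 369.0, 273.4], 0.57)]
{'camera_matrix': array([[375.033 ,   0.    , 321.9646],
       [  0.    , 375.033 , 235.7132],
       [  0.    ,   0.    ,   1.    ]]), 'hand_eye': array([[-0.0004, -0.9676, -0.2524,  0.0704],
       [ 1.    , -0.0004, -0.0004,  0.0001],
       [ 0.0002, -0.2524,  0.9676, -0.1826],
       [ 0.    ,  0.    ,  0.    ,  1.    ]])}
```

View pics/top0.png

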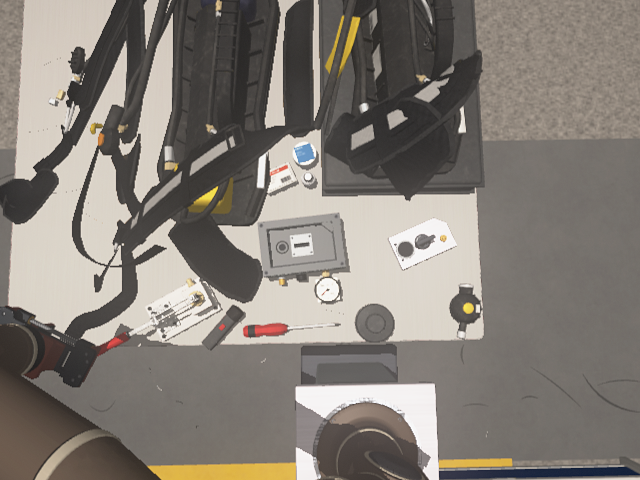

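View pics/side0.png

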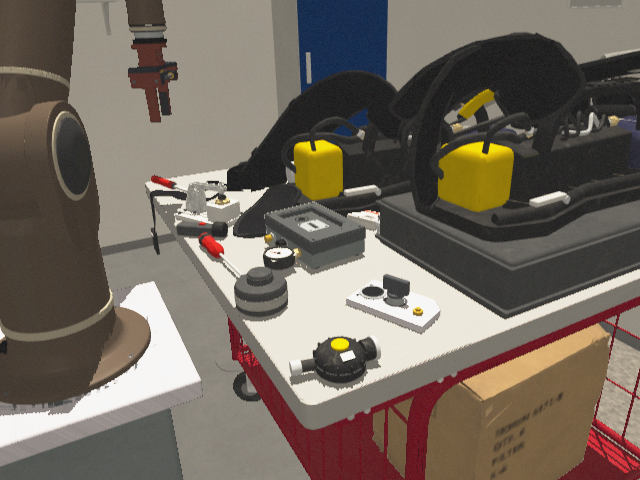

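The top view shows the plate at about (422,244), with its port at (405,249), tap at (445,239) and cut corner at upper right. The stand is at (302,246), gauge towards the robot, so its filled corner is also upper right. The side view shows the same, with the plate's wing at (397,287) and tall gear behind.

```bash
cat > h.py <<'E'
from cell import observe, vision, env
import cv2,numpy as np
np.set_printoptions(precision=4,suppress=True)
def cam(c,s=None):
    i=vision.camera_info(c);K=i['camera_matrix']
    if c!='wrist': return K,np.array(i['R']),np.array(i['t'])
    s=s or observe();T=np.eye(4);T[:3,:3]=s['orientation'];T[:3,3]=s['eef_pos']
    M=np.linalg.inv(T@i['hand_eye']);return K,M[:3,:3],M[:3,3]
def px2w(C,p,z):
    K,R,t=C;d=R.T@np.linalg.solve(K,[p[0],p[1],1.]);o=-R.T@t
    return o+d*(z-o[2])/d[2]
def w2px(C,X):
    K,R,t=C;q=(R@np.asarray(X,float).T).T+t;q=q@K.T;return q[...,:2]/q[...,2:]
E
python3 - <<'E'
from h import *
C=cam('top')
for n,p,z in [('wing',(423,241),.041),('port',(405,249),.0145),('tap',(445,239),.02),('stand a',(259,222),.06),('b',(341,212),.06),('c',(347,268),.06),('d',(266,279),.06),('block corner L',(322,190),.08),('block R',(483,186),.08),('top',(410,195),.1)]: print(n,px2w(C,p,z))
im=cv2.imread('pics/top0.png');
g=im.min(2);m=((g>225)).astype(np.uint8)
m[:,:385]=0;m[:,462:]=0;m[:210]=0;m[275:]=0
P=[max(cv2.findContours(m,0,2)[0],key=cv2.contourArea)];r=cv2.minAreaRect(P[0]);print(r);print([px2w(C,q,.012) for q in cv2.boxPoints(r)])
cv2.imwrite('pics/crop.png',cv2.resize(im[195:295,240:470],None,fx=3.4,fy=3.4,interpolation=2))
E
```

```text
wing [ 0.4705 -0.1376  0.041 ]
port [ 0.4554 -0.1003  0.0145]
tap [ 0.4764 -0.1928  0.02  ]
stand a [0.518  0.2319 0.06  ]
b [0.5373 0.0478 0.06  ]
c [0.4114 0.0373 0.06  ]
d [0.3904 0.2169 0.06  ]
block corner L [0.5842 0.0896 0.08  ]
block R [ 0.5868 -0.2686  0.08  ]
top [ 0.5655 -0.1018  0.1   ]
((422.0855712890625, 241.1883544921875), (35.007728576660156, 59.42210388183594), 65.55604553222656)
[array([ 0.4831, -0.0616,  0.012 ]), array([ 0.5388, -0.1903,  0.012 ]), array([ 0.4632, -0.2206,  0.012 ]), array([ 0.4084, -0.0927,  0.012 ])]
```

View pics/crop.png

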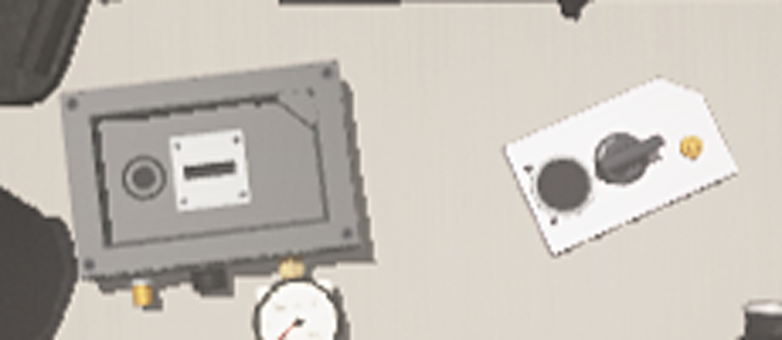

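The crop shows the pocket slot at about (208,170) and the filled corner at (300,105). On the plate, the wing is at (625,158) and the cut corner at (700,85). That gives a plate yaw of about 23° and a stand yaw of about 6.5°. Next I'll move above the plate.

Call:
jog_arm(
  targets=[
    [[0,0,0],[-0.03,-0.034,0.003],-1],
    [[0,0,0],[-0.03,-0.034,0.003],-1],
    [[0,0,0],[-0.03,-0.034,0.003],-1],
    [[0,0,0],[-0.03,-0.034,0.003],-1],
    [[0,0,0],[-0.03,-0.034,0.003],-1],
    [[0,0,0],[-0.03,-0.034,0.003],-1],
    [[0,0,0],[-0.03,-0.034,0.003],-1],
    [[0,0,0],[-0.03,-0.034,0.003],-1],
    [[0,0,0],[-0.03,-0.034,0.003],-1],
    [[0,0,0],[-0.03,-0.034,0.003],-1],
    [[0,0,0],[-0.03,-0.034,0.003],-1],
    [[0,0,0],[-0.03,-0.034,0.003],-1],
    [[0,0,0],[-0.03,-0.034,0.003],-1],
    [[0,0,0],[-0.03,-0.034,0.003],-1],
    [[0,0,0],[-0.03,-0.034,0.003],-1],
    [[0,0,0],[-0.03,-0.034,0.003],-1],
    [[0,0,8],[0,0,0],-1],
    [[0,0,8],[0,0,0],-1],
    [[0,0,8],[0,0,0],-1],
    [[0,0,8],[0,0,0],-1],
  ],
)

```text
t: 2.4
eef_pos: [0.4661, -0.1406, 0.1538]
orientation: [[-0.52, 0.854, 0.0], [0.854, 0.52, 0.0], [-0.0, 0.0, -1.0]]
contact_force: [-0.5, 0.4, 1.0]
gripper_width: 0.088
grip_force: 0.0
```

Call:
jog_arm(
  targets=[
    [[0,0,8],[0,0,0],-1],
    [[0,0,0],[0,0,0],-1],
    [[0,0,0],[0,0,0],-1],
  ],
)

```text
t: 2.7
eef_pos: [0.4662, -0.1402, 0.1538]
orientation: [[-0.405, 0.914, 0.0], [0.914, 0.405, -0.0], [-0.0, 0.0, -1.0]]
contact_force: [-0.3, -0.1, 0.4]
gripper_width: 0.0878
grip_force: 0.0
```

```bash
python3 - <<'E'
from h import *
s=observe();print(s['t'],s['eef_pos'],s['orientation'],s['joint_pos'],s['contact_force'])
im=vision.read_camera('wrist');cv2.imwrite('pics/w1.png',im[:,:,::-1])
E
```

```text
2.7 [ 0.4662 -0.1402  0.1538] [[-0.4054  0.9141  0.0001]
 [ 0.9141  0.4054 -0.    ]
 [-0.0001  0.0001 -1.    ]] [-0.316   0.2494  0.6062  2.0112 -0.1761  0.9315  0.7988] [-0.3393 -0.1346  0.3742]
```

View pics/w1.png

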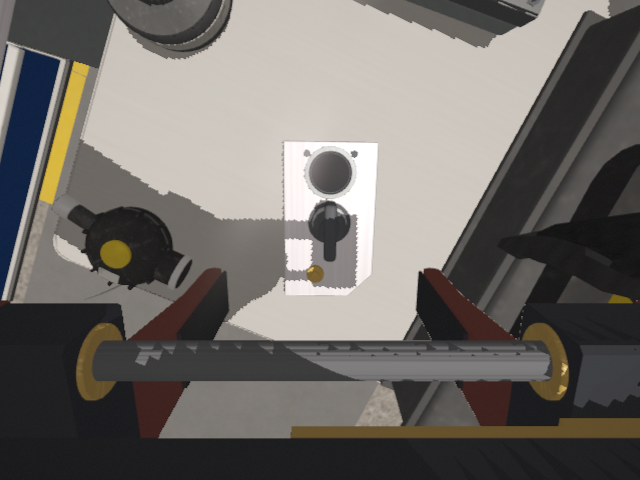

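The wrist view shows the plate's corners at (284,141), (378,143), (287,294), with the cut at (375,277)-(350,295). The wing is at (330,230), and the foam block and strap are to the right with a tip at about (505,240). I'll fit the plate pose and check clearance to the block.

```bash
python3 - <<'E'
from h import *
from scipy.optimize import least_squares
W=cam('wrist');im=cv2.imread('pics/w1.png');G=cv2.cvtColor(im,6)
def fit(pts,C,model,x0):
    f=lambda p:(w2px(C,np.c_[np.array(model)[:,:2]@np.array([[np.cos(p[2]),np.sin(p[2])],[-np.sin(p[2]),np.cos(p[2])]])+p[:2],np.array(model)[:,2]])-pts).ravel()
    r=least_squares(f,x0,loss='soft_l1');return r.x,r.fun.reshape(-1,2)
# plate outline refine corners
pts=np.array([[284,141],[378,143],[375,274],[350,295],[287,294]],np.float32)
pts=cv2.cornerSubPix(G,pts.reshape(-1,1,2),(4,4),(-1,-1),(3,40,.01)).reshape(-1,2);print(pts)
M=[[-.04,.07,.012],[.04,.07,.012],[.04,-.048,.012],[.018,-.07,.012],[-.04,-.07,.012]]
x,r=fit(pts,W,M,[.473,-.141,.4]);print('plate',x,np.degrees(x[2]));print(r)
w=x[:2];print('wing px',w2px(W,[*w,.054]))
# triangulate
def tri(*a):
    A=[];b=[]
    for C,p in a:
        K,R,t=C;d=R.T@np.linalg.solve(K,[p[0],p[1],1.]);d/=np.linalg.norm(d);o=-R.T@t;P=np.eye(3)-np.outer(d,d);A.append(P);b.append(P@o)
    return np.linalg.solve(sum(A),sum(b))
T=cam('top');S=cam('side')
print('block R corner top', tri((T,(483,186)),(S,(510,265))), px2w(S,(505,312),0), tri((T,(483,188)),(S,(505,312))))
print('strap', tri((T,(405,197)),(W,(505,240))))
# stand corners top view
tp=np.array([[259.5,222],[340,212.7],[346,271],[265.5,277]]);
# from crop coords
tp=np.array([[62,94],[337,60],[374,260],[82,283]])/3.4+[240,195]
print(fit(tp,T,[[.062,.093,.06],[.062,-.093,.06],[-.062,-.093,.06],[-.062,.093,.06]],[.464,.134,.11]))
E
```

```text
[[283.5351 141.5175]
 [377.2737 142.7969]
 [375.     274.    ]
 [346.6509 294.7862]
 [284.5467 291.347 ]]
plate [ 0.4721 -0.1405  0.4026] 23.069531376559947
[[-0.5243 -1.1627]
 [ 1.0883 -1.0831]
 [-3.2887  0.1131]
 [ 0.3863  1.2212]
 [ 0.3256  3.8726]]
wing px [330.1731 234.3095]
block R corner top [ 0.5833 -0.2629  0.0994] [ 0.6125 -0.2408  0.    ] [ 0.5843 -0.2771  0.0311]
strap [ 0.5556 -0.086   0.1293]
(array([0.4633, 0.1348, 0.1029]), array([[ 0.0026,  0.4958],
       [ 1.5423,  0.5882],
       [-2.3471, -3.4109],
       [ 0.0882,  0.0327]]))
```

```bash
python3 - <<'E'
from h import *
S=cam('side');T=cam('top');W=cam('wrist')
for X in [(.5556,-.086,.1293),(.553,-.104,.1),(.568,-.138,.1),(.538,-.07,.1)]: print(w2px(S,X),w2px(T,X),w2px(W,X))
a=cv2.imread('pics/side0.png')[150:310,330:530];b=cv2.imread('pics/w1.png')[170:330,400:600];c=cv2.imread('pics/top0.png')[130:230,345:470]
f=lambda i:cv2.resize(np.clip(i.astype(float)**.6*8.5,0,255).astype(np.uint8),(400,300))
cv2.imwrite('pics/c3.png',np.vstack([np.hstack([f(a),f(b)]),np.hstack([f(c),f(c)*0])]))
E
```

```text
[418.4881 212.3281] [405.049  196.9735] [505.023  239.9056]
[423.1458 232.3156] [411.2288 200.6124] [466.4476 250.7683]
[443.6803 237.3786] [426.541  193.5586] [461.1078 302.8185]
[403.6259 227.5027] [395.8611 207.6917] [472.2091 194.6078]
```

View pics/c3.png

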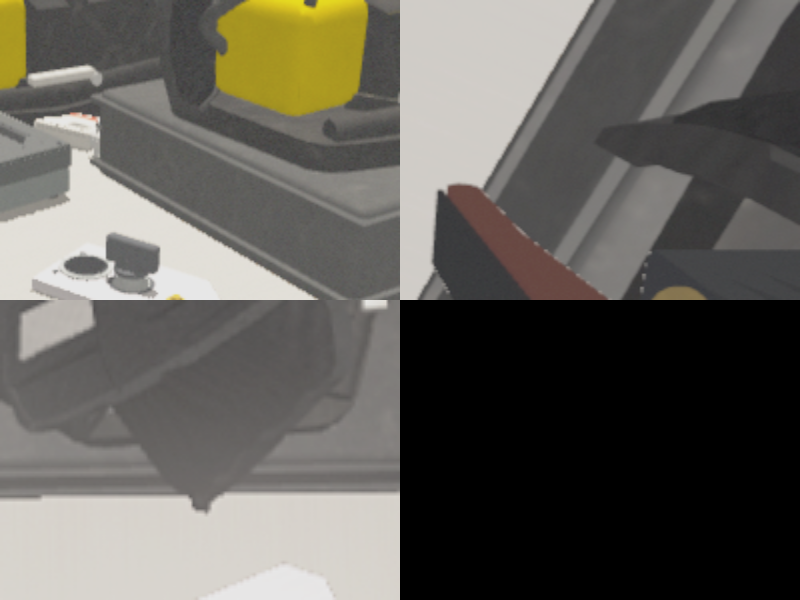

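The crops show the black arch's foot on the foam block, around (175,110) in the side crop. The top view's tip at (405,197) could belong to a higher part, so I'll trace its ray.

```bash
python3 - <<'E'
from h import *
S=cam('side');T=cam('top');W=cam('wrist')
for z in np.arange(.06,.36,.03):
    X=px2w(T,(405,197),z);print(z.round(2),X[:2],w2px(S,X),w2px(W,X))
a=cv2.imread('pics/side0.png')[10:310,300:640]
cv2.imwrite('pics/c4.png',cv2.resize(np.clip(a.astype(float)**.6*8.5,0,255).astype(np.uint8),None,fx=2,fy=2))
E
```

```text
0.06 [ 0.569  -0.0974] [427.0293 250.5224] [469.5198 235.9609]
0.09 [ 0.5632 -0.0924] [423.3601 234.2348] [482.4646 237.3254]
0.12 [ 0.5573 -0.0874] [419.6046 217.5634] [498.9616 239.0643]
0.15 [ 0.5515 -0.0825] [415.7595 200.4946] [520.7052 241.3563]
0.18 [ 0.5457 -0.0775] [411.8216 183.0141] [550.6716 244.515 ]
0.21 [ 0.5399 -0.0726] [407.7876 165.1066] [594.6131 249.1467]
0.24 [ 0.5341 -0.0676] [403.6539 146.7565] [665.2781 256.5954]
0.27 [ 0.5283 -0.0626] [399.4166 127.947 ] [797.6976 270.5535]
0.3 [ 0.5224 -0.0577] [395.072  108.6607] [1135.6446  306.1758]
0.33 [ 0.5166 -0.0527] [390.6158  88.8793] [3815.7109  588.6763]
```

View pics/c4.png

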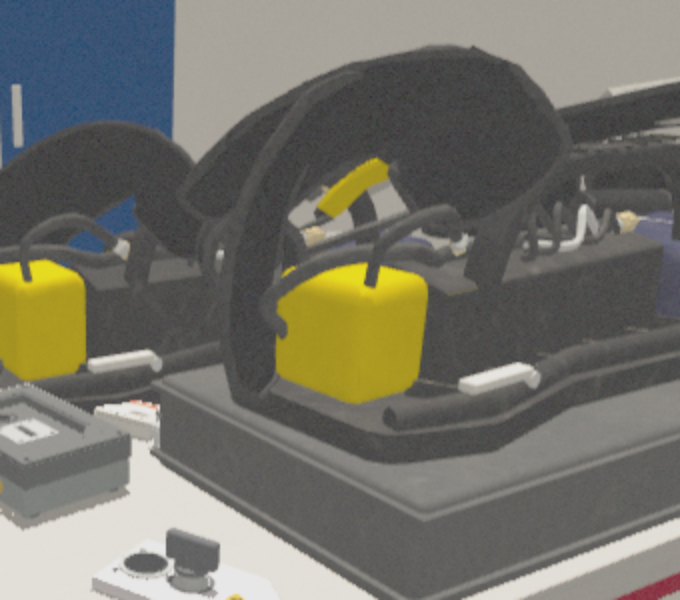

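The pad tip probably sits near (0.52,-0.06,0.3), with the arch foot at z≈0.13. Gripping across the wing would put the 178 mm body next to it. I'll grip the wing by its ends instead (46 mm), so the body stays clear. First I'll rotate and look again.

Call:
jog_arm(
  targets=[
    [[0,0,-8.1],[0,0,0],-1],
    [[0,0,-8.1],[0,0,0],-1],
    [[0,0,-8.1],[0,0,0],-1],
    [[0,0,-8.1],[0,0,0],-1],
    [[0,0,-8.1],[0,0,0],-1],
    [[0,0,-8.1],[0,0,0],-1],
    [[0,0,-8.1],[0,0,0],-1],
    [[0,0,-8.1],[0,0,0],-1],
    [[0,0,-8.1],[0,0,0],-1],
    [[0,0,-8.1],[0,0,0],-1],
    [[0,0,-8.1],[0,0,0],-1],
    [[0,0,0],[0,0,0],-1],
    [[0,0,0],[0,0,0],-1],
  ],
)

```text
t: 4.05
eef_pos: [0.4661, -0.1406, 0.1538]
orientation: [[-0.923, -0.384, 0.0], [-0.384, 0.923, 0.0], [-0.0, 0.0, -1.0]]
contact_force: [-0.4, -0.1, -1.2]
gripper_width: 0.0876
grip_force: 0.0
```

```bash
cat >> h.py <<'E'
from scipy.optimize import least_squares
def fit(pts,C,model,x0):
    m=np.array(model)
    f=lambda p:(w2px(C,np.c_[m[:,:2]@np.array([[np.cos(p[2]),np.sin(p[2])],[-np.sin(p[2]),np.cos(p[2])]])+p[:2],m[:,2]])-pts).ravel()
    r=least_squares(f,x0,loss='soft_l1');return r.x,r.fun.reshape(-1,2)
E
python3 - <<'E'
from h import *
s=observe();im=vision.read_camera('wrist')[:,:,::-1].copy();cv2.imwrite('pics/w2.png',im)
W=cam('wrist',s);print(s['joint_pos'])
M=np.array([[-.04,.07,.012],[.04,.07,.012],[.04,-.048,.012],[.018,-.07,.012],[-.04,-.07,.012]])
c,q=np.cos(.4026),np.sin(.4026);X=np.c_[M[:,:2]@np.array([[c,q],[-q,c]])+[.4721,-.1405],M[:,2]]
print(w2px(W,X),w2px(W,[.4721,-.1405,.054]))
E
```

```text
[-0.0877  0.2293  0.3304  1.9983 -0.0925  0.9279  2.2552]
[[398.8663 179.573 ]
 [395.11   267.5591]
 [266.0824 268.6115]
 [240.5244 245.7077]
 [236.2423 181.0034]] [317.464  237.7536]
```

View pics/w2.png

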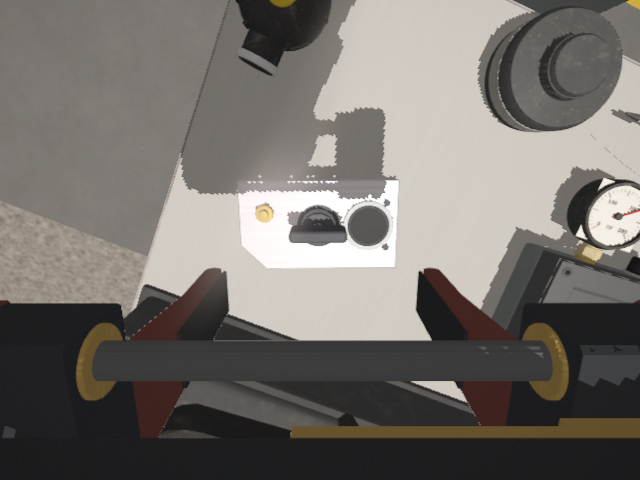

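The plate in the wrist view matches its projection within about 1 px: corners (398,180), (395,267), (266,268), (241,246), and the wing centred at (318,238). I'll refine the pose from the edges.

```bash
python3 - <<'E'
from h import *
im=cv2.imread('pics/w2.png');G=cv2.cvtColor(im,6);W=cam('wrist')
# line fits by gradient: bottom edge, right edge, left edge
def edge(p,q,n=25,w=6):
    p,q=np.array(p,float),np.array(q,float);d=(q-p)/np.linalg.norm(q-p);N=np.array([-d[1],d[0]]);o=[]
    for a in np.linspace(.1,.9,n):
        c=p+a*(q-p);k=np.arange(-w,w+.1,.5);v=cv2.remap(G,(c[0]+k*N[0]).astype(np.float32),(c[1]+k*N[1]).astype(np.float32),1).ravel().astype(float)
        g=np.abs(np.diff(v));j=g.argmax()
        if g[j]>6:o.append(c+(k[j]+.25)*N)
    o=np.array(o,np.float32);return cv2.fitLine(o,cv2.DIST_HUBER,0,.01,.01).ravel(),len(o)
def X(a,b):
    A=np.array([a[:2],-b[:2]]).T;t=np.linalg.solve(A,b[2:]-a[2:]);return a[2:]+t[0]*a[:2]
P=[(399,180),(395,267),(266,268),(241,246),(237,181)]
L=[edge(P[i],P[(i+1)%5]) for i in range(5)];print([l[1] for l in L])
pts=np.array([X(L[i-1][0],L[i][0]) for i in range(5)]);print(pts)
M=[[-.04,.07,.012],[.04,.07,.012],[.04,-.048,.012],[.018,-.07,.012],[-.04,-.07,.012]]
for m in (M,):
  x,r=fit(pts,W,m,[.472,-.14,.4]);print(x,np.degrees(x[2]));print(r)
print(px2w(W,(318,238),.054),px2w(W,(290.5,238),.054),px2w(W,(346,238),.054))
E
```

```text
[25, 25, 25, 23, 10]
[[398.2202 178.4096]
 [394.685  266.1155]
 [267.0233 267.9013]
 [241.3004 245.2654]
 [236.6108 181.5184]]
[ 0.4714 -0.1406  0.4101] 23.498872989692856
[[ 0.5858 -0.2024]
 [ 1.0338  0.2401]
 [-0.4137  0.4371]
 [-0.4216  0.3364]
 [-0.5081 -0.6353]]
[ 0.4721 -0.14    0.054 ] [ 0.4803 -0.1598  0.054 ] [ 0.4637 -0.1199  0.054 ]
```

Call:
jog_arm(
  newtons=40,
  targets=[
    [[0,0,-0.7],[-0.006,-0.002,0.02],-1],
    [[0,0,0],[0,0,0.03],-1],
    [[0,0,0],[0,0,0.03],-1],
    [[0,0,0],[0,0,0.02],-1],
    [[0,0,0],[0,0,0.01],-1],
    [[0,0,0],[0,0,0.005],-1],
    [[0,0,0],[0,0,0],-1],
  ],
)

```text
t: 4.8
eef_pos: [0.4725, -0.14, 0.0388]
orientation: [[-0.918, -0.397, -0.0], [-0.397, 0.918, -0.0], [0.0, 0.0, -1.0]]
contact_force: [-1.1, -0.4, 0.3]
gripper_width: 0.0879
grip_force: 0.0
```

Call:
jog_arm(
  targets=[
    [[0,0,0],[0,0,0],1],
    [[0,0,0],[0,0,0],1],
    [[0,0,0],[0,0,0],1],
    [[0,0,0],[0,0,0],1],
    [[0,0,0],[0,0,0],1],
    [[0,0,0],[0,0,0],1],
  ],
)

```text
t: 5.4
eef_pos: [0.4725, -0.1399, 0.0388]
orientation: [[-0.917, -0.398, 0.0], [-0.398, 0.917, 0.0], [-0.0, -0.0, -1.0]]
contact_force: [0.2, 0.2, -0.3]
gripper_width: 0.0432
grip_force: 0.0
```

Call:
jog_arm(
  targets=[
    [[0,0,0],[0,0,0],1],
    [[0,0,0],[0,0,0],1],
  ],
)

```text
t: 5.6
eef_pos: [0.4724, -0.1399, 0.0387]
orientation: [[-0.917, -0.398, -0.0], [-0.398, 0.917, 0.0], [0.0, 0.0, -1.0]]
contact_force: [0.1, 0.7, 0.7]
gripper_width: 0.0273
grip_force: 0.0
```

The fingers passed the 46 mm width without contact, so I'll look.

```bash
python3 - <<'E'
from h import *
im=vision.read_camera('wrist')[:,:,::-1];cv2.imwrite('pics/w3.png',im[150:450,120:520])
im=vision.read_camera('side')[:,:,::-1];
cv2.imwrite('pics/s3.png',np.vstack([cv2.imread('pics/w3.png'),cv2.resize(im[200:350,330:530],(400,300),interpolation=2)]))
E
```

```text
(no output)
```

View pics/s3.png

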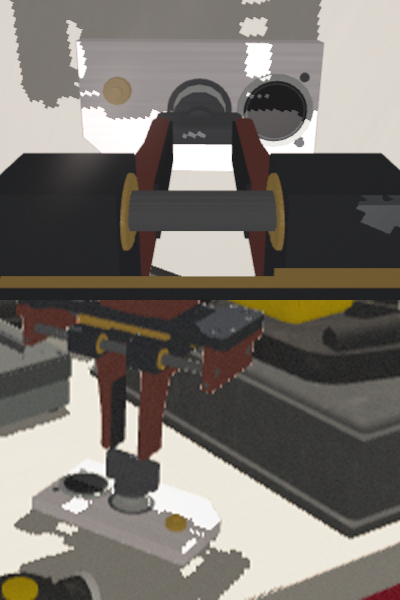

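```bash
python3 - <<'E'
from h import *
s=observe();W=cam('wrist',s);S=cam('side');R=s['orientation'];p=s['eef_pos'];T=cam('top')
f=lambda X:(w2px(W,X)-[120,150], (w2px(S,X)-[330,200])*2)
print(s['gripper_width'],s['t'])
for y in (-.0135,.0135):
  for x in (-.01,.01): print('tip',x,y,f(p+R@[x,y,.011]))
c=np.array([.472,-.1403]);u=np.array([-.395,.918]);v=np.array([.918,.395])
for z in (.028,.054):
  for a in (-.023,.023): print('wing',a,z,f([*(c+a*u),z]))
print('plate',[f([*(c+a*u+b*v),.012]) for a,b in ((.07,-.04),(.07,.04),(-.07,-.04))])
E
```

```text
0.019279509975940943 5.7
tip -0.01 -0.0135 (array([175.1912, 136.8079]), array([150.4687, 183.4866]))
tip 0.01 -0.0135 (array([174.5079, 102.2238]), array([137.4667, 193.7839]))
tip -0.01 0.0135 (array([223.9992, 136.7985]), array([121.4479, 173.8127]))
tip 0.01 0.0135 (array([224.5315, 102.211 ]), array([108.1876, 183.741 ]))
wing -0.023 0.028 (array([157.0176, 118.9691]), array([154.4332, 192.1757]))
wing 0.023 0.028 (array([241.3107, 119.1898]), array([104.8516, 175.3143]))
wing -0.023 0.054 (array([150.6866, 137.332 ]), array([155.6483, 162.9228]))
wing 0.023 0.054 (array([246.804 , 137.5827]), array([105.4113, 146.8164]))
plate [(array([324.3944,  42.2448]), array([ 29.1639, 195.4081])), (array([313.3372, 172.1522]), array([ 83.895 , 157.7284])), (array([74.4623, 41.5805]), array([181.8134, 252.326 ]))]
```

The side view shows the fingertips just above the wing top, at z≈0.057 rather than 0.028. Fingertip spacing in the earlier wrist image agrees, with the tips about 28 mm short of the stated extent. I'll trust the images: open, descend 27 mm while watching the force, then close.

Call:
jog_arm(
  targets=[
    [[0,0,0],[0,0,0],-1],
    [[0,0,0],[0,0,0],-1],
    [[0,0,0],[0,0,0],-1],
    [[0,0,0],[0,0,0],-1],
    [[0,0,0],[0,0,0],-1],
    [[0,0,0],[0,0,0],-1],
    [[0,0,0],[0,0,0],-1],
    [[0,0,0],[0,0,0.007],-1],
    [[0,0,0],[0,0,0.007],-1],
    [[0,0,0],[0,0,0.007],-1],
    [[0,0,0],[0,0,0.006],-1],
    [[0,0,0],[0,0,0],-1],
  ],
)

```text
t: 6.9
eef_pos: [0.4716, -0.1398, 0.0106]
orientation: [[-0.917, -0.398, -0.002], [-0.398, 0.917, 0.0], [0.002, 0.001, -1.0]]
contact_force: [1.5, 0.7, -0.2]
gripper_width: 0.0876
grip_force: 0.0
```

Call:
jog_arm(
  targets=[
    [[0,0,0],[0,0,0],1],
    [[0,0,0],[0,0,0],1],
    [[0,0,0],[0,0,0],1],
    [[0,0,0],[0,0,0],1],
    [[0,0,0],[0,0,0],1],
    [[0,0,0],[0,0,0],1],
    [[0,0,0],[0,0,0],1],
  ],
)

```text
t: 7.6
eef_pos: [0.4728, -0.1402, 0.0119]
orientation: [[-0.917, -0.398, 0.001], [-0.398, 0.917, -0.0], [-0.001, -0.001, -1.0]]
contact_force: [-0.0, -1.0, 1.2]
gripper_width: 0.0454
grip_force: 40.0
```

```bash
python3 - <<'E'
from h import *
im=vision.read_camera('wrist')[:,:,::-1];a=im[150:450,120:520]
im=vision.read_camera('side')[:,:,::-1];
cv2.imwrite('pics/s4.png',np.hstack([a,cv2.resize(im[200:350,330:530],(400,300),interpolation=2)]))
print(observe()['joint_pos'])
E
```

```text
[-0.0207  0.4614  0.2644  2.0986 -0.2059  0.6048  2.3673]
```

View pics/s4.png

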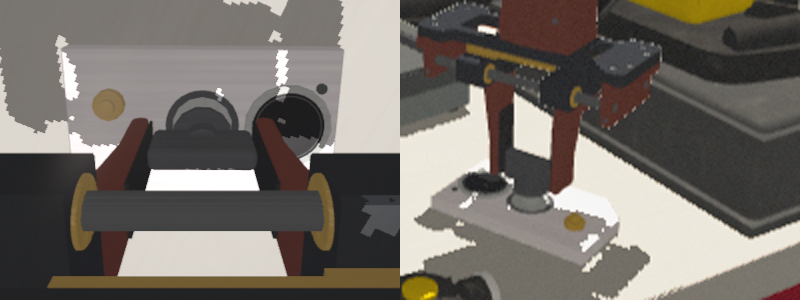

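The wing is gripped by its ends (45 mm, 40 N), and the side view shows the tips at its lower edge. I'll lift, draw back, and turn to the stand's yaw.

Call:
jog_arm(
  newtons=55,
  targets=[
    [[0,0,0],[0,0,0],1],
    [[0,0,0],[0,0,-0.01],1],
    [[0,0,0],[0,0,-0.02],1],
    [[0,0,0],[0,0,-0.03],1],
    [[0,0,0],[0,0,-0.03],1],
    [[0,0,0],[0,0,-0.03],1],
    [[0,0,0],[0.005,0.01,-0.03],1],
    [[0,0,0],[0.005,0.02,-0.03],1],
    [[0,0,0],[0.004,0.03,-0.008],1],
    [[0,0,0],[0.004,0.024,0],1],
    [[0,0,5],[0,0,0],1],
    [[0,0,7],[0,0,0],1],
    [[0,0,5],[0,0,0],1],
    [[0,0,0],[0,0,0],1],
    [[0,0,0],[0,0,0],1],
  ],
)

```text
t: 9.2
eef_pos: [0.4219, -0.07, 0.1997]
orientation: [[-0.993, -0.115, -0.001], [-0.115, 0.993, 0.0], [0.001, 0.0, -1.0]]
contact_force: [0.5, 0.1, -4.4]
gripper_width: 0.0458
grip_force: 55.0
```

```bash
python3 - <<'E'
from h import *
s=observe();im=vision.read_camera('wrist')[:,:,::-1].copy();cv2.imwrite('pics/w5.png',im)
W=cam('wrist',s);T=cam('top');top=cv2.imread('pics/top0.png')
print(s['t'],s['eef_pos'],s['orientation'],s['gripper_width'],s['contact_force'],s['joint_pos'])
X=px2w(T,(np.array([208,170])/3.4+[240,195]),.048);print('slot top est',X, w2px(W,X), 'pocket px',w2px(T,X))
# warp wrist and top images into rectified stand-floor plane (0.5mm/px)
def rect(im,C,z,x0=.36,y0=0.,n=(420,520)):  # rows x decreasing, cols y decreasing
    K,R,t=C;H=K@np.c_[R[:,0],R[:,1],R[:,2]*z+t]
    A=np.array([[0,-.0005,x0+n[0]*.0005],[-.0005,0,y0+n[1]*.0005],[0,0,1.]])
    return cv2.warpPerspective(im,H@A,(n[1],n[0]),flags=cv2.INTER_CUBIC|cv2.WARP_INVERSE_MAP)
a=rect(im,W,.048);b=rect(top,T,.048)
cv2.imwrite('pics/rect.png',cv2.resize(np.vstack([a,b]),None,fx=.7,fy=.7,interpolation=3))
E
```

```text
9.2 [ 0.4219 -0.07    0.1997] [[-0.9933 -0.1152 -0.0008]
 [-0.1152  0.9933  0.0001]
 [ 0.0007  0.0002 -1.    ]] 0.045753233624746655 [ 0.4865  0.0601 -4.3909] [-0.2337  0.0627  0.3014  2.0628 -0.0219  1.0199  1.7648]
slot top est [0.4657 0.1387 0.048 ] [532.7879 286.8771] pocket px [301.1765 245.    ]
```

View pics/rect.png

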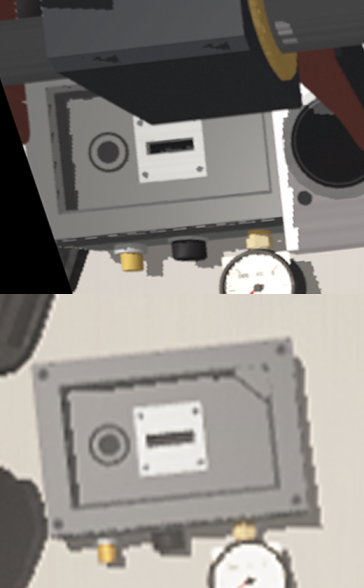

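The rectified floor-plane views agree: slot at about (169,146) in the wrist half and (170,144) in the top half. I'll measure the slot centroid and yaw numerically.

```bash
cat > m.py <<'E'
from h import *
def rect(im,C,z,x0=.36,y0=0.,n=(840,1040),k=.00025):
    K,R,t=C;H=K@np.c_[R[:,0],R[:,1],R[:,2]*z+t]
    A=np.array([[0,-k,x0+n[0]*k],[-k,0,y0+n[1]*k],[0,0,1.]])
    return cv2.warpPerspective(im,H@A,(n[1],n[0]),flags=cv2.INTER_CUBIC|cv2.WARP_INVERSE_MAP)
w=lambda p:(.36+.21-p[1]*.00025,.26-p[0]*.00025)
E
python3 - <<'E'
from m import *
for nm,C,f in (('wrist',cam('wrist'),'pics/w5.png'),('top',cam('top'),'pics/top0.png')):
    g=cv2.cvtColor(rect(cv2.imread(f),C,.048),6)
    roi=g[340:530,380:600]
    th,_=cv2.threshold(roi,0,255,cv2.THRESH_OTSU)
    for name,m,off in (('slot',(g[380:460,405:565]<110),(405,380)),('white',(g[330:540,370:610]>195),(370,330))):
        n,l,st,ce=cv2.connectedComponentsWithStats(m.astype(np.uint8))
        # component nearest middle for slot, biggest for white
        i=1+st[1:,4].argmax();pts=np.argwhere(l==i)[:,::-1].astype(np.float32)+off
        r=cv2.minAreaRect(pts);print(nm,name,th,st[i],'c',w(r[0]),'size mm',np.array(r[1])*.25,'ang',r[2],'mom c',w(ce[i]+off))
# stand outer edges on top view at z=.06
g=cv2.cvtColor(rect(cv2.imread('pics/top0.png'),cam('top'),.06),6).astype(float)
c0=np.array([.4645,.1365]);
for a0 in (.1,):
  u=np.array([-np.sin(a0),np.cos(a0)]);v=np.array([np.cos(a0),np.sin(a0)])
  for nm,n,t,h,L in (('+x',v,u,.062,.085),('-x',-v,u,.062,.085),('+y',u,v,.093,.055),('-y',-u,v,.093,.055)):
    k=np.arange(h-.008,h+.008,.0005);o=[]
    for s in np.linspace(-L,L,40):
        P=c0+s*t+k[:,None]*n;val=cv2.remap(g.astype(np.float32),((.26-P[:,1])/.00025).astype(np.float32),((.57-P[:,0])/.00025).astype(np.float32),1).ravel()
        d=np.abs(np.convolve(val,[1,1,-1,-1],'valid'));j=d.argmax();o.append((s,k[j+1]+.00025))
    o=np.array(o);q=np.polyfit(*o.T,1)
    for _ in range(4):
        e=o[:,1]-np.polyval(q,o[:,0]);ok=abs(e)<max(.0008,1.5*np.median(abs(e)));q=np.polyfit(*o[ok].T,1)
    print(nm,'slope deg',np.degrees(q[0]),'dist',q[1],'exp',h,ok.sum())
E
```

```text
Traceback (most recent call last):
cv2.error: OpenCV(4.12.0) /io/opencv/modules/imgproc/src/convhull.cpp:143: error: (-215:Assertion failed) total >= 0 && (depth == CV_32F || depth == CV_32S) in function 'convexHull'
```

```bash
python3 - <<'E'
from m import *
for nm,C,f in (('wrist',cam('wrist'),'pics/w5.png'),('top',cam('top'),'pics/top0.png')):
    g=cv2.cvtColor(rect(cv2.imread(f),C,.048),6)
    roi=g[340:530,380:600]
    th,_=cv2.threshold(roi,0,255,cv2.THRESH_OTSU)
    for name,m,off in (('slot',(g[380:460,405:565]<110),(405,380)),('white',(g[330:540,370:610]>195),(370,330))):
        n,l,st,ce=cv2.connectedComponentsWithStats(m.astype(np.uint8))
        # component nearest middle for slot, biggest for white
        i=1+st[1:,4].argmax();pts=(np.argwhere(l==i)[:,::-1]+off).astype(np.float32)
        r=cv2.minAreaRect(pts);print(nm,name,th,st[i],'c',np.array(w(r[0])),'size mm',np.array(r[1])*.25,'ang',r[2],'mom c',np.array(w(ce[i]+off)))
# stand outer edges on top view at z=.06
g=cv2.cvtColor(rect(cv2.imread('pics/top0.png'),cam('top'),.06),6).astype(float)
c0=np.array([.4645,.1365]);
for a0 in (.1,):
  u=np.array([-np.sin(a0),np.cos(a0)]);v=np.array([np.cos(a0),np.sin(a0)])
  for nm,n,t,h,L in (('+x',v,u,.062,.085),('-x',-v,u,.062,.085),('+y',u,v,.093,.055),('-y',-u,v,.093,.055)):
    k=np.arange(h-.008,h+.008,.0005);o=[]
    for s in np.linspace(-L,L,40):
        P=c0+s*t+k[:,None]*n;val=cv2.remap(g.astype(np.float32),((.26-P[:,1])/.00025).astype(np.float32),((.57-P[:,0])/.00025).astype(np.float32),1).ravel()
        d=np.abs(np.convolve(val,[1,1,-1,-1],'valid'));j=d.argmax();o.append((s,k[j+1]+.00025))
    o=np.array(o);q=np.polyfit(*o.T,1)
    for _ in range(4):
        e=o[:,1]-np.polyval(q,o[:,0]);ok=abs(e)<max(.0008,1.5*np.median(abs(e)));q=np.polyfit(*o[ok].T,1)
    print(nm,'slope deg',np.degrees(q[0]),'dist',q[1],'exp',h,ok.sum())
E
```

```text
wrist slot 158.0 [  14   14  134   45 4299] c [0.466  0.1386] size mm [ 8.3977 33.0788] ang 83.73651123046875 mom c [0.466  0.1387]
wrist white 158.0 [   12     3   208   187 23994] c [0.4656 0.1387] size mm [47.262  47.8103] ang 84.1604995727539 mom c [0.4618 0.1385]
top slot 186.0 [  14   15  131   37 3098] c [0.467  0.1389] size mm [ 6.7414 32.6123] ang 84.2894058227539 mom c [0.467  0.1391]
top white 186.0 [   10     0   213   190 28960] c [0.4659 0.1385] size mm [48.2568 49.3223] ang 84.1604995727539 mom c [0.4645 0.139 ]
+x slope deg 0.02483901482126864 dist 0.06369653328944323 exp 0.062 37
-x slope deg -3.2508059788543946 dist 0.06265770713549804 exp 0.062 30
+y slope deg 0.03308053053035889 dist 0.09429375206134562 exp 0.093 33
-y slope deg -1.1209730306388777 dist 0.09693757530699618 exp 0.093 27
```

Pocket centre is (0.4658, 0.1387) with a yaw of about 5.9°. Both cameras agree on this, and the sizes are plausible. I'll move over it and stop 13 mm above the rim.

Call:
jog_arm(
  targets=[
    [[0,0,0.7],[0,0,0],1],
    [[0,0,0],[-0.008,0.015,0],1],
    [[0,0,0],[-0.008,0.03,0],1],
    [[0,0,0],[-0.01,0.035,0],1],
    [[0,0,0],[-0.01,0.035,0],1],
    [[0,0,0],[-0.01,0.033,0],1],
    [[0,0,0],[-0.01,0.03,0.01],1],
    [[0,0,0],[-0.01,0.025,0.02],1],
    [[0,0,0],[0,0,0.025],1],
    [[0,0,0],[0,0,0.025],1],
    [[0,0,0],[0,0,0.02],1],
    [[0,0,0],[0,0,0.01],1],
    [[0,0,0],[0,0,0.005],1],
    [[0,0,0],[0,0,0],1],
    [[0,0,0],[0,0,0],1],
  ],
)

```text
t: 10.75
eef_pos: [0.4684, 0.1387, 0.0855]
orientation: [[-0.995, -0.1, 0.001], [-0.1, 0.995, 0.001], [-0.001, 0.0, -1.0]]
contact_force: [-0.8, 0.0, -3.3]
gripper_width: 0.0454
grip_force: 55.0
```

```bash
python3 - <<'E'
from h import *
s=observe();im=vision.read_camera('wrist')[:,:,::-1].copy();cv2.imwrite('pics/w6.png',im);W=cam('wrist',s);R,p=s['orientation'],s['eef_pos']
print(s['t'],p,R,s['contact_force'],s['joint_pos'])
G=cv2.cvtColor(im,6)
def edge(A,B,n=40,w=14):
    P,Q=w2px(W,A),w2px(W,B);d=(Q-P)/np.linalg.norm(Q-P);N=np.array([-d[1],d[0]]);o=[]
    for a in np.linspace(.08,.92,n):
        c=P+a*(Q-P);k=np.arange(-w,w+.1,.5);v=cv2.remap(G,(c[0]+k*N[0]).astype(np.float32),(c[1]+k*N[1]).astype(np.float32),1).ravel().astype(float)
        g=np.abs(v[4:]-v[:-4]);j=g.argmax();o.append((a,k[j+2],g[j]))
    return P.round(1),Q.round(1),np.array(o)
T=lambda x,y,z:p+R@[x,y,z]
# held plate: own y=tool y, own x = -tool x ; top at tool z=0, offset tool x +.0006
for nm,A,B in (('plate -x top edge',T(.0406,-.07,0),T(.0406,.07,0)),('+y end',T(.0406,.07,0),T(.0,.07,0)),('-y end',T(.0406,-.07,0),T(.0,-.07,0))):
    P,Q,o=edge(A,B);print(nm,P,Q,'off px',np.round(np.percentile(o[:,1],[15,50,85]),1),o[::5,1:].tolist())
E
```

```text
10.75 [0.4684 0.1387 0.0855] [[-0.995  -0.1002  0.0011]
 [-0.1002  0.995   0.0005]
 [-0.0012  0.0004 -1.    ]] [-0.7622  0.0086 -3.3122] [-0.4811  0.3234  0.1138  2.0516 -0.0521  0.768   1.3354]
plate -x top edge [177.5 200. ] [462.6 199.9] off px [-5.1 -5.  -4.5] [[-6.0, 64.0], [-5.0, 60.0], [-5.0, 50.0], [-5.0, 50.0], [-5.0, 56.0], [-5.0, 59.0], [3.0, 100.0], [-4.0, 67.0]]
+y end [462.6 199.9] [455.2 277.6] off px [ 7.   9.  10.5] [[9.5, 101.0], [10.5, 106.0], [7.5, 108.0], [8.0, 105.0], [9.0, 101.0], [9.5, 103.0], [11.0, 121.0], [7.5, 124.0]]
-y end [177.5 200. ] [185.2 277.6] off px [-3.  -2.5  1. ] [[-3.0, 74.0], [-3.0, 70.0], [-2.5, 64.0], [5.5, 61.0], [-0.5, 29.0], [-2.5, 68.0], [1.0, 49.0], [-2.5, 61.0]]
```

```bash
python3 - <<'E'
from h import *
for f in ('pics/w6.png','pics/w5.png'):
    G=cv2.cvtColor(cv2.imread(f),6)
    print(f,'L220',G[220,168:200].tolist(),'\n R220',G[220,436:472].tolist(),'\n L245',G[245,168:200].tolist(),'\n R245',G[245,436:472].tolist(),'\n C270',G[180:216,270].tolist(),'\n C380',G[180:216,380].tolist())
s4=cv2.imread('pics/s4.png')[:, :400];G=cv2.cvtColor(s4,6)
print('s4 L col from120, row 220',G[70,45:85].tolist(),'\n R',G[70,325:360].tolist(),'\n C',G[25:70,150].tolist())
E
```

```text
pics/w6.png L220 [62, 62, 62, 63, 62, 62, 63, 61, 61, 63, 62, 62, 62, 62, 98, 133, 145, 146, 146, 146, 146, 145, 146, 146, 145, 146, 146, 146, 146, 145, 146, 145] 
 R220 [149, 149, 149, 149, 149, 148, 149, 149, 149, 149, 149, 149, 149, 149, 186, 206, 207, 207, 252, 255, 255, 255, 255, 255, 255, 230, 162, 167, 168, 167, 166, 167, 166, 166, 165, 165] 
 L245 [63, 61, 61, 62, 62, 64, 63, 62, 62, 61, 61, 61, 62, 62, 63, 62, 83, 126, 145, 146, 145, 146, 146, 146, 146, 146, 146, 146, 146, 146, 146, 146] 
 R245 [117, 128, 143, 149, 146, 145, 147, 149, 148, 148, 148, 148, 148, 241, 255, 255, 255, 255, 255, 255, 255, 255, 245, 185, 165, 164, 164, 164, 164, 163, 163, 162, 162, 162, 162, 161] 
 C270 [80, 79, 76, 76, 75, 74, 76, 79, 80, 79, 80, 79, 79, 78, 79, 112, 128, 131, 132, 137, 143, 144, 143, 144, 145, 146, 148, 147, 147, 145, 144, 143, 143, 143, 144, 145] 
 C380 [67, 64, 58, 57, 58, 56, 62, 65, 66, 65, 66, 66, 65, 66, 66, 79, 124, 132, 132, 136, 143, 147, 148, 149, 149, 150, 151, 151, 149, 148, 147, 146, 144, 146, 148, 148]
pics/w5.png L220 [216, 216, 216, 216, 216, 217, 217, 217, 216, 21
[... 960 characters left out ...]
47, 148, 149, 150, 150, 148, 147, 145, 144, 143, 144, 146, 148]
s4 L col from120, row 220 [119, 119, 119, 119, 119, 119, 119, 120, 119, 119, 119, 119, 120, 119, 188, 217, 217, 200, 220, 248, 253, 253, 253, 253, 253, 253, 253, 253, 253, 220, 145, 145, 145, 145, 145, 145, 145, 145, 145, 145] 
 R [149, 149, 149, 149, 149, 150, 150, 149, 149, 149, 149, 149, 150, 149, 150, 150, 154, 197, 217, 216, 217, 217, 217, 216, 216, 216, 216, 216, 216, 216, 216, 216, 216, 216, 216] 
 C [121, 121, 121, 122, 121, 122, 122, 121, 121, 122, 121, 120, 121, 121, 120, 121, 121, 122, 122, 123, 129, 132, 132, 134, 139, 144, 145, 145, 145, 146, 147, 148, 149, 147, 146, 146, 144, 144, 145, 145, 146, 146, 145, 146, 145]
```

By the numbers, the held plate sits straight: width 279 px against 281 predicted, offset about (+1.1, +0.9) mm in the tool frame. I'll correct for that and lower it gently.

Call:
jog_arm(
  targets=[
    [[0,0,0],[0.0013,-0.0007,0],1],
    [[0,0,0],[0,0,0.006],1],
    [[0,0,0],[0,0,0.006],1],
    [[0,0,0],[0,0,0.003],1],
    [[0,0,0],[0,0,0.003],1],
    [[0,0,0],[0,0,0],1],
  ],
)

```text
t: 11.4
eef_pos: [0.4664, 0.1377, 0.0662]
orientation: [[-0.995, -0.1, -0.001], [-0.1, 0.995, -0.0], [0.001, -0.0, -1.0]]
contact_force: [0.8, 0.3, -3.4]
gripper_width: 0.0455
grip_force: 55.0
```

Call:
jog_arm(
  targets=[
    [[0,0,0],[0,0,0.002],1],
    [[0,0,0],[0,0,0.002],1],
    [[0,0,0],[0,0,0],1],
  ],
)

```text
t: 11.7
eef_pos: [0.4665, 0.1377, 0.0625]
orientation: [[-0.995, -0.1, -0.0], [-0.1, 0.995, -0.0], [0.0, -0.0, -1.0]]
contact_force: [-1.1, 0.5, -3.2]
gripper_width: 0.0458
grip_force: 55.0
```

Call:
jog_arm(
  targets=[
    [[0,0,0],[0,0,0.001],1],
    [[0,0,0],[0,0,0.0015],1],
    [[0,0,0],[0,0,0.001],1],
    [[0,0,0],[0,0,0],1],
    [[0,0,0],[0,0,0],1],
  ],
)

```text
t: 12.2
eef_pos: [0.4667, 0.1377, 0.0595]
orientation: [[-0.995, -0.1, 0.0], [-0.1, 0.995, 0.0], [-0.0, 0.0, -1.0]]
contact_force: [-0.6, -0.7, 2.6]
gripper_width: 0.0456
grip_force: 55.0
```

Seated, with the floor taking the load. Now the stud push.

Call:
jog_arm(
  targets=[
    [[0,0,0],[0,0,0.002],1],
    [[0,0,0],[0,0,0.002],1],
    [[0,0,0],[0,0,0.002],1],
    [[0,0,0],[0,0,0.002],1],
    [[0,0,0],[0,0,0],1],
  ],
)

```text
t: 12.7
eef_pos: [0.4667, 0.1377, 0.0512]
orientation: [[-0.995, -0.1, 0.0], [-0.1, 0.995, 0.0], [-0.0, 0.0, -1.0]]
contact_force: [-1.9, -0.4, 6.9]
gripper_width: 0.0453
grip_force: 55.0
```

Call:
jog_arm(
  targets=[
    [[0,0,0],[0,0,0.001],1],
    [[0,0,0],[0,0,0.001],1],
    [[0,0,0],[0,0,0.001],1],
    [[0,0,0],[0,0,0],1],
    [[0,0,0],[0,0,0],1],
  ],
)

```text
t: 13.2
eef_pos: [0.4668, 0.1378, 0.0488]
orientation: [[-0.995, -0.1, 0.0], [-0.1, 0.995, 0.0], [-0.001, 0.0, -1.0]]
contact_force: [-3.4, -2.3, 11.7]
gripper_width: 0.0455
grip_force: 55.0
```

Call:
jog_arm(
  targets=[
    [[0,0,0],[0,0,0.0008],1],
    [[0,0,0],[0,0,0],1],
    [[0,0,4],[0,-0.0001,0],1],
    [[0,0,8],[0,-0.0001,0],1],
    [[0,0,8],[0,-0.0001,0],1],
    [[0,0,8],[0,-0.0001,0],1],
    [[0,0,0],[0,0,0],1],
  ],
)

```text
t: 13.9
eef_pos: [0.467, 0.1378, 0.0487]
orientation: [[-0.924, 0.383, 0.001], [0.383, 0.924, 0.001], [-0.001, 0.001, -1.0]]
contact_force: [-6.1, -2.1, 19.9]
gripper_width: 0.0454
grip_force: 55.0
```

Call:
jog_arm(
  targets=[
    [[0,0,8],[0,-0.0001,0],1],
    [[0,0,8],[0,-0.0001,0],1],
    [[0,0,8],[0,-0.0001,0],1],
    [[0,0,8],[0,-0.0001,0],1],
    [[0,0,8],[0,-0.0001,0],1],
    [[0,0,8],[0,-0.0001,0],1],
    [[0,0,8],[0,-0.0001,0],1],
    [[0,0,6],[0,-0.0001,0],1],
    [[0,0,0],[0,0,0],1],
    [[0,0,0],[0,0,0],1],
  ],
)

```text
t: 14.9
eef_pos: [0.4671, 0.1379, 0.0487]
orientation: [[-0.101, 0.995, 0.002], [0.995, 0.101, 0.002], [0.002, 0.002, -1.0]]
contact_force: [-4.2, 0.5, 18.4]
gripper_width: 0.0458
grip_force: 55.0
```

```bash
python3 - <<'E'
from h import *
s=observe();print(s['t'],s['eef_pos'],s['orientation'],s['contact_force'],s['moment'],s['joint_pos'])
E
```

```text
14.9 [0.4671 0.1379 0.0487] [[-0.1006  0.9949  0.002 ]
 [ 0.9949  0.1006  0.0018]
 [ 0.0016  0.0022 -1.    ]] [-4.2483  0.5231 18.4425] [ 0.0403  1.0642 -0.0149] [-0.7905  0.4135  0.5063  2.104  -0.3117  0.6928  0.0227]
```

Call:
jog_arm(
  targets=[
    [[0,0,2],[0,0,0],1],
    [[0,0,2],[0,0,0],1],
    [[0,0,0],[0,0,0],1],
  ],
)

```text
t: 15.2
eef_pos: [0.4676, 0.1378, 0.0487]
orientation: [[-0.033, 0.999, 0.003], [0.999, 0.033, 0.001], [0.001, 0.003, -1.0]]
contact_force: [-2.3, -0.9, 17.7]
gripper_width: 0.0452
grip_force: 55.0
```

```bash
python3 - <<'E'
from h import *
s=observe();print(s['orientation'],s['contact_force'],s['moment'])
E
```

```text
[[-0.0329  0.9995  0.0031]
 [ 0.9995  0.0329  0.0012]
 [ 0.0011  0.0032 -1.    ]] [-2.2996 -0.9297 17.7029] [-0.1745  0.6707  1.0858]
```

The moment jumped to 1.1 N·m, so the stud is at its stop. I'll ease off, open and rise.

Call:
jog_arm(
  targets=[
    [[0,0,-2],[0,0,0],1],
    [[0,0,0],[0,0,-0.0015],1],
    [[0,0,0],[0,0,0],1],
    [[0,0,0],[0,0,0],-1],
    [[0,0,0],[0,0,0],-1],
    [[0,0,0],[0,0,0],-1],
    [[0,0,0],[0,0,0],-1],
    [[0,0,0],[0,0,0],-1],
    [[0,0,0],[0,0,0],-1],
    [[0,0,0],[0,0,-0.01],-1],
    [[0,0,0],[0,0,-0.02],-1],
    [[0,0,0],[0,0,-0.03],-1],
    [[0,0,0],[0,0,-0.04],-1],
    [[0,0,0],[0,0,-0.03],-1],
    [[0,0,0],[0,0,0],-1],
    [[0,0,0],[0,0,0],-1],
  ],
)

```text
t: 16.8
eef_pos: [0.4662, 0.1371, 0.1798]
orientation: [[-0.066, 0.998, 0.001], [0.998, 0.066, 0.001], [0.001, 0.002, -1.0]]
contact_force: [-0.3, 0.1, 0.2]
gripper_width: 0.0879
grip_force: 0.0
```

```bash
python3 - <<'E'
from h import *
s=observe();print(s['t'],s['eef_pos'],s['contact_force'])
im=vision.read_camera('wrist')[:,:,::-1].copy();cv2.imwrite('pics/w7.png',im);W=cam('wrist',s);G=cv2.cvtColor(im,6)
a=np.radians(5.9);v=np.array([np.cos(a),np.sin(a)]);u=np.array([-v[1],v[0]]);c=np.array([.466,.1387])
# rectify at z=.06 in stand frame, 0.5mm/px: rows = -x, cols = -y
k=.0005;K,R,t=W
def rect(z):
    H=K@np.c_[R[:,0],R[:,1],R[:,2]*z+t];o=c+v*.06+u*.09
    A=np.c_[np.r_[-u*k,0],np.r_[-v*k,0],np.r_[o,1]];return cv2.warpPerspective(G,H@A,(360,240),flags=cv2.WARP_INVERSE_MAP|1)
g=rect(.06);np.save('g.npy',g)
# plate bright mask -> extents in stand frame
m=(g>185).astype(np.uint8)
n,l,st,ce=cv2.connectedComponentsWithStats(m);i=1+st[1:,4].argmax();print('plate bbox',st[i])
# coarse ascii of g every 5mm
for r in g[::8,::6]: print(''.join(' .:-=+*#%@'[min(9,int(x)//26)] for x in r))
h=rect(.0725+.0);d=(h<95).astype(np.uint8)
E
```

```text
16.8 [0.4662 0.1371 0.1798] [-0.2583  0.1411  0.1512]
plate bbox [   41    39   171   161 16584]
***********+++++++++++++++++++++============================
*==********+++++++++++++++++++++==========================-=
*==+*******++++++++++++++++++++===========================:=
**+*********++++++++++++++++++++============================
******============================-::::::::::::::::::::::===
*****+--@@@@@%%%%%%###**+++====--:::::::.......:::::::::::==
*****+-+@@@@@@@@@@@@@@@@@@@@@@@@@@%++++++++++++=::::::::::==
*****+-+@@@@@@@@@@@@@@@@@@@@@@@@@@++++++++++++++=:::::::::==
*****+-*@@@@@@@@@@@@@@@@@@@@@@@@@@++++++++++++++++::::::::==
*****+-*@@%@@@@@@@@@@@@@@@@@@@@*=--++++++++++++++++-::::::==
*****+-#@@=#%%%%%%%%@@@@@@@@@@::==:+++++++++++++++++=::::-==
*****+-*@@@%*--::--+%%@@@@@#==::==-+++++++++++++++++++:::===
*****+-#@@%----:::::-%%@@@=++=::==--++++++++++++++++++:::===
*****+=#@%+------::::-%@@=*===::==-:=+++++++++++++++++:::===
*****+=#@%=--------::-%*#====-::==--:+++++@%%#+@%%*++=:-:===
******=%%%===---------#@*+==:=:-==-=:++++%@@@@@@@@@*+=-=====
******=%@%+=====------%@#+-==-:-==--:+@++@@@@@@@@@@*+=:=====
******+%@%#+=======--*%@@=#==-:-==-:=+%++%@@*####@@*+=-=====
*****+=%@@%#+++=====*%%@@@=*+-:-==--++#+++@%#####%@++=-=====
*****+=%@@%#%*+++++%%@@@@@@*=-:-==-#+++++#@@*+---=+++=-=====
*****+=@@%+#@%%%%#%@@@@@@@@@@#:-==-%+++++++*+---=++++=::====
*****+=@@@@@@@@@@@@@@@@@@@@@@%*-=-*#+++++++++++++++++=:::::=
+****+=@@@@@@@@@@@@@@@@@@@@@@@@**@@++++++++++++++++++=::::::
++++*+=@@@@@@@@@@@@@@@@@@@@@@@@@@@@+++*++++++++++++++=::::::
++++++=@@@@@@@@@@@@@@@@@@@@@@@@@@@@++++++++++++++++++-::::::
++++++=====+===+++++++=++==++=++**+================+=-::::::
+++++++++++++++++++++++++++========:::::::::::::::::::::::::
++++++++++++++++++++++++++++++++===-::::::::::::::::::::::::
+=-=++++++++++++++++++++++++++++===:::::::::::::::::::::::..
+==++++++++++++++++++++++++++++++==:::::::::::::::::::::::.:
```

The plate lies in the pocket with cut corner matched and the wing across. I'll check that the stud stayed down, using the wing-top height in the side and wrist views.

```bash
python3 - <<'E'
from h import *
im=vision.read_camera('side')[:,:,::-1].copy();cv2.imwrite('pics/s7.png',im);S=cam('side');G=cv2.cvtColor(im,6)
G7=cv2.cvtColor(cv2.imread('pics/w7.png'),6);W=cam('wrist')
a=np.radians(5.9);v=np.array([np.cos(a),np.sin(a)]);u=np.array([-v[1],v[0]]);c=np.array([.466,.1385])
for z in (.0925,.102):
    print(z,'side top ends',[w2px(S,[*(c+b*v),z]).round(1).tolist() for b in (-.023,0,.023)],'wrist top corners',[w2px(W,[*(c+b*v+d*u),z]).round(1).tolist() for b in(-.023,.023) for d in (-.005,.005)])
p=w2px(S,[*c,.0925]).round().astype(int);print(p)
for dx in (-4,0,4):print(dx,G[p[1]-14:p[1]+22,p[0]+dx].tolist(),'from row',p[1]-14)
q=w2px(W,[*c,.0925]).round().astype(int);print('wrist',q,'row prof',G7[q[1],q[0]-60:q[0]+60:1].tolist(),'col prof',G7[q[1]-25:q[1]+25,q[0]].tolist())
E
```

```text
0.0925 side top ends [[301.6, 206.7], [311.5, 204.3], [321.1, 201.9]] wrist top corners [[294.5, 240.4], [293.8, 227.3], [356.5, 238.2], [356.3, 225.1]]
0.102 side top ends [[301.4, 202.2], [311.3, 199.7], [320.9, 197.4]] wrist top corners [[293.6, 244.0], [292.8, 230.4], [357.7, 241.6], [357.5, 228.1]]
[311 204]
-4 [112, 110, 112, 113, 109, 108, 101, 84, 71, 70, 71, 70, 73, 95, 122, 120, 110, 94, 66, 60, 59, 62, 61, 61, 60, 61, 61, 63, 63, 58, 73, 86, 95, 222, 239, 139] from row 190
0 [118, 120, 117, 119, 119, 118, 116, 118, 114, 99, 78, 70, 85, 99, 108, 112, 94, 64, 61, 65, 62, 60, 61, 62, 58, 58, 62, 56, 65, 73, 62, 86, 113, 116, 140, 143] from row 190
4 [122, 122, 119, 120, 118, 117, 117, 120, 116, 105, 86, 72, 95, 123, 112, 92, 69, 57, 63, 59, 62, 63, 63, 59, 60, 57, 59, 56, 64, 70, 67, 94, 105, 111, 140, 137] from row 190
wrist [325 233] row prof [128, 128, 129, 129, 128, 124, 116, 112, 112, 104, 99, 206, 241, 243, 245, 247, 246, 243, 241, 242, 243, 245, 245, 244, 243, 244, 212, 140, 115, 95, 106, 114, 117, 118, 116, 116, 116, 116, 115, 115, 115, 114, 114, 113, 113, 114, 114, 114, 114, 114, 114, 113, 113, 113, 113, 113, 114, 113, 112, 113, 112, 114, 114, 114, 113, 114, 114, 114, 114, 114, 114, 114, 114, 113, 113, 114, 115, 115, 115, 115, 115, 115, 115, 115, 115, 116, 108, 101, 91, 217, 251, 252, 253, 254, 253, 253, 251, 251, 249, 249, 249, 250, 252, 253, 252, 243, 191, 57, 50, 56, 60, 65, 107, 128, 128, 128, 128, 128, 128, 128] col prof [120, 115, 118, 118, 117, 117, 113, 114, 83, 63, 67, 111, 119, 116, 86, 63, 60, 61, 69, 89, 102, 112, 121, 121, 118, 112, 110, 107, 103, 96, 84, 104, 108, 106, 68, 53, 53, 64, 125, 135, 134, 134, 134, 134, 134, 134, 134, 134, 134, 134]
```

The wing-top edge shows at side row ≈206–208 (about 206–207 expected if locked, 202–203 if up), so the stud stayed down. I'll hand in.

```bash
python3 -c "
from cell import env
print(env.hand_in())"
```

```text
the job is handed in; nothing more can be done
None
```

The adapter plate is seated in the pocket, cut corner to filled corner, with its stud pushed down and turned a quarter turn clockwise to its stop. After I let go, the stud stayed down, and I handed the job in at about 17 s.

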